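# Scrape the chips off the tilting machine table

### The arm

A 6-joint arm with a two-finger parallel gripper is mounted at the origin on the work surface. World frame = base frame: x ahead of the robot, y to its left, z up, the work surface at z = 0. Lengths are in mm, angles in rad, forces in N, time in s.
With the tool pointing down it reaches from about 350 to 775 mm from the base axis. Payload 7.3 kg.
Tool frame: the origin (TCP) lies at the very end of the fingers, on their centre line; the grasp point (between the pads) lies 19 mm behind it (bot.grip_point_offset is the distance from the TCP to the grasp point, in mm); z points along the fingers, y is the line along which they close (so a half turn about z gives the same grasp; the last joint's range is limited). The gripper opens to 92 mm and grips with 3 to 60 N. Pads are 19 mm wide; open, the fingers measure 130 mm over their backs; the gripper's body (75 mm by 190 mm) begins 47 mm behind the grasp point.
Start: joints at [1.046, 0.342, 1.524, -0, 1.275, -0.146], TCP at [194.135, 487.808, 226.741] pointing down, gripper open.
Joint ranges: [-2.53, 2.53], [-0.77, 2.02], [0.04, 2.7], [-1, 4.14], [0.28, 2.66], [-3.11, 3.11]. Speed limits (rad/s): [2.57, 2.57, 3.14, 3.14, 3.14, 3.14].

### API

Orientations are given as [roll, pitch, yaw] about the fixed x, y, z axes, in that order (R = Rz(yaw) Ry(pitch) Rx(roll)).
In Python, from plant import bot gives the robot as it stands. The module is installed in compiled form; this text tells all that it offers.
- The arm moves only by the shell command python3 -m jog 'ROWS' [OPENING]. ROWS is JSON, a list of rows, each a list of 6 numbers: the shift along the tool's x, y, z in mm, then the turn, a rotation vector about the tool's x, y, z in rad. In form: [[dx, dy, dz, rx, ry, rz], ...]. A call has 1 to 12 rows; each row shifts and turns the commanded pose from where the row before left it, along the tool's axes as they then stand; what a row does not reach is not made up. A row lasts 1/10 s, in which the tool goes at most 50 mm and 8.59 degrees, less where a joint would pass 70% of its speed; a pose out of reach is approached as far as the arm can. A call with a gripper value outside its range is refused whole. OPENING is the opening in per cent of the stroke, from 0 (shut) to 100 (fully open), set as the call begins (- or left out, the last holds). The fingers move at their own pace and stop on an object; the grip force is fixed at half the most. Time passes only in rows, so rows that do not move let the fingers close. It gives the time, the measured TCP pose, the force, the opening and the grip force at its end, in the units of the state.
- bot.get_obs(): the state, without advancing time (a new reading comes with each control period).
- bot.capture(name): name is "scene" or "side" or "wrist"; returns the picture (420x560x3 uint8, red, green, blue); there is no depth.
- bot.camera_model(name): a dict with "fx", "fy", "cx", "cy" (pixels), "position" and "orientation" of the camera in the world; the wrist camera has in their place "T_tool_cam" (4x4, takes a point from camera to tool coordinates, whose origin is the TCP and whose axes are the flange's). Camera axes: x right, y down, z forward; pixel columns grow to the right and rows downward; lengths in mm; the calibration is good to about 2 mm. A picture is of the moment at which its call begins: read the wrist's pose just before it. camera_model takes no time and is no camera call.
- bot.close_job(): hands the job in; it is judged then, once.
Trained networks look in the newest picture that a camera, given by its name, has taken for a name from the list of things; names that differ only in an ending like _2 or _b are one class to them, and where a whole thing is asked for, a point or a joint stands for the part that bears it (a point fixed in the world has none). Each returns a list of dicts, best first, with "p" (0 to 1); they miss things now and then, are a little off and sometimes report something else, mostly with a low value. They report only what shows in the picture. A call takes as long as a camera call. They do not tell look-alikes from the thing itself.
- bot.outline_of(target, camera): "mask" (420x560 bool, what is visible of it) and "pixel" ([column, row] in pixels, amid what is visible of it).
The state is a dict: "time": time; "joint_positions": joint angles; "dq": joint speeds; "tau": joint torques, N m; "tool_pos": TCP position; "tcp_rot": TCP orientation; "contact_force": force on the tool from outside, world axes, zero at the start; "moment": the same for the moment, N m; "grip_width": finger opening in mm; "finger_force": force on a finger pad.
Only numpy, scipy, OpenCV 4.12 (cv2) and the standard library are available. Lean on these libraries where they do the work, as an engineer would, in place of code of your own. Each camera call takes 0.05 s, during which the arm holds its last target. There are 200 camera calls.

### The job

Take the scraper block by its handle, set it down on the sloping plate behind the chips, at the end away from the open chip tray, and wipe all five steel chips over the other end into the tray. Keep the sole bearing on the plate as you wipe, but only lightly (feel the slope, never lean on it), and do not touch the chips with the fingers. Then stand the scraper upright in the middle of its rubber pad and let go. Leave the other things on the bench where they are.

Things in the scene. Friction and masses are not known exactly. Their poses are not given: they have to be found in the camera images.
- rig: Grey iron foot of a tilting machine table, fixed on the bench; origin: centre of its underside. It carries a bright steel plate 220 (y) x 154 (x) mm, 12 mm thick. Rims 12 mm high and 12 mm wide run along its two long sides (along y), leaving a flat channel 130 mm wide, open at both ends. Plate and foot are rigid: the force of pressing grows by some 20 N a millimetre.
- plate_mid (a point): Middle of the plate's top face, 80 mm above the foot's underside; axes are those of the foot, NOT of the plate. The plate slopes along y about the x axis through this point by an unknown angle, up to 0.12 rad either way: each end may be up to 13 mm higher or lower than this point. Feel the slope by touch. The last 40 mm at each end are bare of chips.
- tray: Open dark steel chip tray, 170 (x) x 120 (y) x 45 mm high, walls 4 mm, fixed on the bench below one end of the plate (either one) and square to it: centre 164 mm from the plate's middle along y, near wall 6 mm in under the plate's end. Origin: centre of its underside. A closed flat tin of like size, 43 mm high, stands at the other end.
- scraper_center (a point): Centre (half-way up) of the scraper: an aluminium block 112 (x) x 24 (y) x 26 mm high with a flat sole, and on it an upright wooden handle 60 (x) x 22 (y) mm, from 26 to 76 mm above the sole. This point is 38 mm above the sole, on the middle axis; z up, x along the block's length. About 0.2 to 0.45 kg. It stands upright on its sole on the pad.
- pad_top (a point): Middle of the top face of a fixed flat black rubber pad, 150 (x) x 110 (y) x 4 mm, lying on the bench: the scraper's place.
- chip0_center (a point): Centre of a loose steel chip: round slug, 20 mm across, 6 mm thick, about 15 g, lying flat on the plate at the start.
- chip1_center (a point): Centre of a loose steel chip: bar offcut, 26 x 17 mm, 6 mm thick, about 15 g, lying flat on the plate at the start.
- chip2_center (a point): Centre of a loose steel chip: six-sided slug, 22 mm across, 6 mm thick, about 15 g, lying flat on the plate at the start.
- chip3_center (a point): Centre of a loose steel chip: bar offcut, 26 x 17 mm, 6 mm thick, about 15 g, lying flat on the plate at the start.
- chip4_center (a point): Centre of a loose steel chip: round slug, 20 mm across, 6 mm thick, about 15 g, lying flat on the plate at the start.
- wrench: Wrench lying on the bench; a bystander to leave alone. Origin: centre of its underside.
- driver: Screwdriver lying on the bench; a bystander to leave alone. Origin: centre of its underside.
- hammer: Hammer lying on the bench; a bystander to leave alone. Origin: centre of its underside.
- oil: Grey oil bottle, 56 mm across, 150 mm high; a bystander to leave alone. Origin: centre of its underside.
- cup: White mug, 68 mm across, 85 mm high; a bystander to leave alone. Origin: centre of its underside.
- collar: Steel collar, 48 mm across, 22 mm high; a bystander to leave alone. Origin: centre of its underside.
- jar: Glass jar, 70 mm across, 90 mm high; a bystander to leave alone. Origin: centre of its underside.
Not all that is in view belongs to the job. There is more than one size of the part that bears scraper_center; the job needs the middle-sized.

How it is judged (in metres and radians):
On the way, in this order (a step that is already met when the one before it is completed fails the run):
1. the scraper bears on the plate (over 1 N) near the end away from the tray, behind the chips (contact force between scraper and plate above 1 N and horizontal distance between scraper_center and tray above 0.214 m), for 0.1 s.
2. wiping on, the scraper bears on the plate (over 1 N) within 40 mm of its middle (contact force between scraper and plate above 1 N and horizontal distance between scraper_center and tray between 0.124 and 0.204 m), for 0.1 s.
3. all five chips lie in the chip tray (x of chip0_center in the frame of tray between -0.085 and 0.085 m and y of chip0_center in the frame of tray between -0.06 and 0.06 m and z of each of chip0_center, chip1_center, chip2_center, chip3_center, chip4_center in the frame of tray below 0.04 m and x of chip1_center in the frame of tray between -0.085 and 0.085 m and y of chip1_center in the frame of tray between -0.06 and 0.06 m and x of chip2_center in the frame of tray between -0.085 and 0.085 m and y of chip2_center in the frame of tray between -0.06 and 0.06 m and x of chip3_center in the frame of tray between -0.085 and 0.085 m and y of chip3_center in the frame of tray between -0.06 and 0.06 m and x of chip4_center in the frame of tray between -0.085 and 0.085 m and y of chip4_center in the frame of tray between -0.06 and 0.06 m), for 0.2 s.
At the end, for the whole second after the job is handed in: All five chip centres lie inside the tray's outline and lower than 40 mm above its underside, at rest; the scraper stands upright (within 0.1 rad), at rest, on its pad with its axis within 35 mm of the pad's middle (all of step 3 and linear speed of each of chip0, chip1, chip2, chip3, chip4, scraper below 0.02 m/s and horizontal distance between scraper_center and pad_top below 0.035 m and height (world z) of scraper_center below 0.05 m and angle between scraper_center's own z axis and vertical below 0.1 rad); the robot touches nothing.
It fails at once if the scraper is pressed on the plate with more than 45 N (contact force between scraper and plate above 45 N).
It fails at once if a finger touches a chip (contact force between the fingers and chip0 above 0.5 N or contact force between the fingers and chip1 above 0.5 N or contact force between the fingers and chip2 above 0.5 N or contact force between the fingers and chip3 above 0.5 N or contact force between the fingers and chip4 above 0.5 N).
It fails at once if a bystander is moved by more than 30 mm (distance of any of wrench, driver, hammer, oil, cup, collar, jar from where it was at the start of the episode above 0.03 m).
It also fails if it takes over 72 s, if anything falls off the work surface, if the arm or the gripper's body presses on something with over 40 N, if the wrist force passes 120 N, or if a joint passes its speed limit or range.

## Working session

There is one attempt and no reset: what is moved stays moved. The work goes in short steps, Python scripts to look and compute and a shell command to move; the robot and the scene stay as the last step left them, time stands still between calls to the robot, and variables do not carry over. Pictures are saved under pics/ and viewed, at most 10 in all, crops included, and the job is handed in when it is done.

```bash
mkdir -p pics
python3 - <<'E'
from plant import bot
import cv2,numpy as np
o=bot.get_obs(); print({k:np.round(v,3).tolist() for k,v in o.items()})
a=bot.capture("scene"); b=bot.capture("side")
for n,i in(("scene",a),("side",b)):
    cv2.imwrite(f"pics/{n}0.png",i[:,:,::-1])
    m=bot.camera_model(n); print(n,m)
for n in("scene","side"):
    for t in("scraper_center","rig","tray","pad_top","chip0_center","chip1_center","chip2_center"):
        print(n,t,[(round(d["p"],2),np.round(d["pixel"]).tolist(),int(d["mask"].sum())) for d in bot.outline_of(t,n)][:5])
print(bot.camera_model("wrist"),bot.grip_point_offset)
E
```

```text
{'time': 0.0, 'joint_positions': [1.046, 0.343, 1.525, 0.0, 1.275, -0.146], 'dq': [-0.001, -0.001, -0.001, -0.001, 0.0, 0.002], 'tau': [0.0, -43.125, -24.422, 0.072, 0.056, -0.0], 'tool_pos': [193.912, 487.433, 226.049], 'tcp_rot': [-3.14, -0.0, 2.763], 'contact_force': [-0.622, -0.59, -0.268], 'moment': [0.019, -0.048, 0.035], 'finger_force': 0.0, 'grip_width': 91.786}
scene {'fx': 532.1246190050135, 'fy': 532.1246190050135, 'cx': 280.4924078741172, 'cy': 201.67288821140704, 'position': array([1262.24206493,  690.31800699, 1344.22390492]), 'orientation': array([-2.45985135, -0.01578265,  2.36942218])}
side {'fx': 475.6166255886547, 'fy': 475.6166255886547, 'cx': 281.47406521035606, 'cy': 203.78375900878228, 'position': array([  336.15240284, -1057.64929536,   825.66151371]), 'orientation': array([-2.16908460e+00, -1.20249976e-03, -1.86050627e-01])}
scene scraper_center [(0.66, [342.0, 272.0], 257), (0.59, [388.0, 285.0], 593)]
scene rig [(0.76, [235.0, 222.0], 445)]
scene tray [(0.76, [218.0, 168.0], 1079)]
scene pad_top [(0.84, [388.0, 295.0], 1199), (0.32, [237.0, 190.0], 26)]
sce
[... 224 characters left out ...]
9.0], 814)]
side tray [(0.8, [305.0, 295.0], 3692)]
side pad_top [(0.62, [250.0, 170.0], 347)]
side chip0_center [(0.36, [288.0, 238.0], 24)]
side chip1_center [(0.49, [297.0, 169.0], 201)]
side chip2_center [(0.46, [300.0, 224.0], 34)]
{'fx': 300.7193898530071, 'fy': 300.7193898530071, 'cx': 278.36122111021405, 'cy': 211.70857929507847, 'T_tool_cam': array([[-1.13723928e-03, -9.52286122e-01, -3.05204602e-01,
         8.33529119e+01],
       [ 9.99999028e-01, -1.32910615e-03,  4.20869019e-04,
        -1.44521523e+00],
       [-8.06437040e-04, -3.05203827e-01,  9.52286708e-01,
        -1.57269165e+02],
       [ 0.00000000e+00,  0.00000000e+00,  0.00000000e+00,
         1.00000000e+00]])} 18.8
```

View pics/scene0.png

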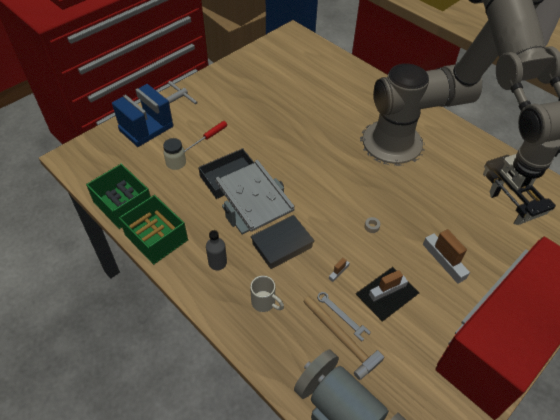

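View pics/side0.png

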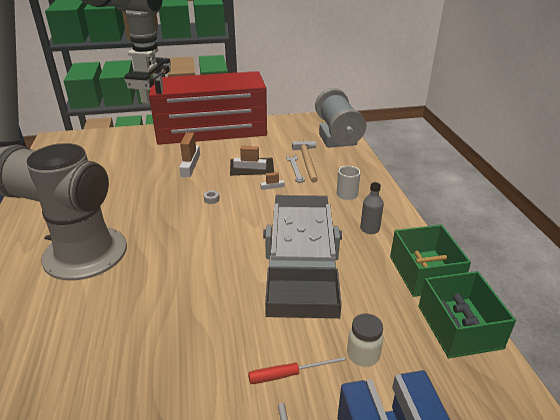

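The scene picture shows the plate at (255,195) with the open tray at (225,170) on the -y side and the closed tin at (283,242). The middle scraper is on the black pad at (388,288), with a small look-alike at (340,270) and a large one at (447,252).

```bash
cat > h.py <<'E'
from plant import bot
import numpy as np, cv2
from scipy.spatial.transform import Rotation as R
def cam(n,obs=None):
    m=bot.camera_model(n); K=(m["fx"],m["fy"],m["cx"],m["cy"])
    if n=="wrist":
        o=obs or bot.get_obs(); T=np.eye(4); T[:3,:3]=R.from_euler("xyz",o["tcp_rot"]).as_matrix(); T[:3,3]=o["tool_pos"]
        T=T@m["T_tool_cam"]; return K,T[:3,:3],T[:3,3]
    return K,R.from_euler("xyz",m["orientation"]).as_matrix(),np.array(m["position"])
def on_z(n,px,z,c=None):
    K,Rm,p=c or cam(n); px=np.atleast_2d(px).astype(float)
    d=np.c_[(px[:,0]-K[2])/K[0],(px[:,1]-K[3])/K[1],np.ones(len(px))]@Rm.T
    return p+d*((z-p[2])/d[:,2])[:,None]
def tri(px1,n1,px2,n2):
    A=[];b=[]
    for px,n in((px1,n1),(px2,n2)):
        K,Rm,p=cam(n); d=Rm@[(px[0]-K[2])/K[0],(px[1]-K[3])/K[1],1]; d/=np.linalg.norm(d)
        P=np.eye(3)-np.outer(d,d); A.append(P); b.append(P@p)
    return np.linalg.solve(sum(A),sum(b))
def rect(mask,n,z,c=None):
    ys,xs=np.nonzero(mask); P=on_z(n,np.c_[xs,ys],z,c)[:,:2].astype(np.float32)
    return cv2.minAreaRect(P)
E
python3 - <<'E'
from h import *
np.set_printoptions(precision=1,suppress=True)
print("pad scene",on_z("scene",[[357,294],[384,269],[418,292],[389,318]],4))
print("plate corners scene",on_z("scene",[[217,176],[258,162],[293,206],[242,230]],85))
print("plate side",on_z("side",[[276,205],[329,205],[336,256],[271,257]],85))
print("tin side far corners, tray", on_z("side",[[266,316],[340,316]],0))
print("scraper handle tri",tri((391,277),"scene",(250,149),"side"))
print("oil",on_z("scene",[217,265],0),"cup",on_z("scene",[262,306],0),"small",on_z("scene",[340,275],0),"large",on_z("scene",[447,262],0),"redbox corner",on_z("scene",[[440,365]],0))
for r in bot.outline_of("pad_top","scene")[:1]: print(rect(r["mask"],"scene",4))
E
```

```text
pad scene [[566.4 318.8   4. ]
 [445.1 319.6   4. ]
 [434.9 435.7   4. ]
 [559.5 429.1   4. ]]
plate corners scene [[ 607.7 -241.3   85. ]
 [ 472.3 -196.9   85. ]
 [ 519.2   10.2   85. ]
 [ 690.7  -29.1   85. ]]
plate side [[ 522.1    7.    85. ]
 [ 665.7  -19.8   85. ]
 [ 624.9 -230.8   85. ]
 [ 472.1 -205.9   85. ]]
tin side far corners, tray [[ 442.  -309.2   -0. ]
 [ 608.6 -340.4   -0. ]]
scraper handle tri [496.1 368.6  74.6]
oil [[790.7 -33.    0. ]] cup [[786.5 157.8   0. ]] small [[552.5 242.1   0. ]] large [[286.3 434.    0. ]] redbox corner [[567.1 605.5   0. ]]
((500.42510986328125, 375.98046875), (109.650390625, 155.69912719726562), 82.61408996582031)
```

```bash
python3 -m jog '[[-46,1,0,0,0,0],[-46,1,0,0,0,0],[-46,1,0,0,0,0],[-46,1,0,0,0,0],[-46,1,0,0,0,0],[-46,1,0,0,0,0],[-46,1,0,0,0,0],[0,0,0,0,0,-0.13],[0,0,0,0,0,-0.13],[0,0,0,0,0,-0.12],[0,0,0,0,0,0]]' 100
python3 - <<'E'
from h import *
np.set_printoptions(precision=2,suppress=True)
o=bot.get_obs(); c=cam("wrist",o); i=bot.capture("wrist"); cv2.imwrite("pics/w1.png",i[:,:,::-1])
print(o["tool_pos"],o["tcp_rot"],o["joint_positions"],o["contact_force"])
for r in bot.outline_of("scraper_center","wrist"): print(r["p"],r["pixel"],rect(r["mask"],"wrist",30,c))
for r in bot.outline_of("pad_top","wrist"): print("pad",r["p"],r["pixel"],rect(r["mask"],"wrist",4,c))
E
```

```text
time: 1.95
tool_pos: [496.0, 375.1, 226.5]
tcp_rot: [-3.141, -0.0, -3.14]
contact_force: [-0.0, -0.0, -0.7]
grip_width: 91.6
finger_force: 0.0
[496.02 375.07 226.52] [-3.14 -0.   -3.14] [ 0.52  0.52  1.24  0.    1.38 -1.05] [-0.02 -0.03 -0.68]
0.95 [169.1, 223.6] ((539.5516357421875, 231.48280334472656), (76.83206939697266, 35.84025192260742), 2.5446176528930664)
0.81 [277.0, 183.2] ((491.27471923828125, 370.4371032714844), (28.45494842529297, 113.10089111328125), 72.724609375)
pad 0.81 [288.8, 179.2] ((498.1666259765625, 373.665283203125), (111.88903045654297, 151.36219787597656), 83.19951629638672)
```

View pics/w1.png

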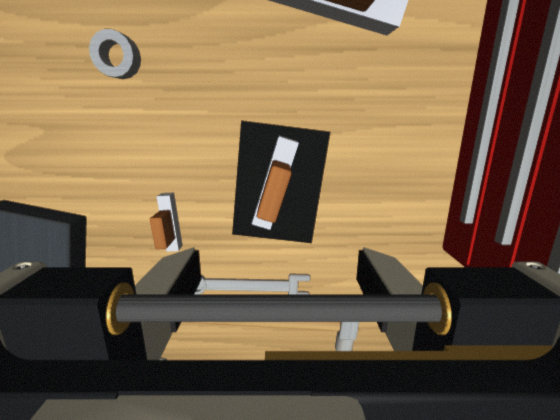

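The wrist picture shows the scraper on its pad from (288,140) to (262,227), yawed about -0.30. The small scraper is at (165,222), and fingers are clear at the bottom.

Run:
```python
from h import *
np.set_printoptions(precision=2,suppress=True)
c=cam("wrist")
P=on_z("wrist",[[278,137],[299,143],[270,229],[252,224]],30,c); print(P,P.mean(0))
i=cv2.imread("pics/w1.png")
hsv=cv2.cvtColor(i,cv2.COLOR_BGR2HSV)[125:235,240:325]
wood=(hsv[...,1]>110)&(hsv[...,2]>60); V=hsv[...,2]
m=np.zeros((420,560),bool); m[125:235,240:325]=wood
n,l,s,ce=cv2.connectedComponentsWithStats(m.astype(np.uint8)); k=1+np.argmax(s[1:,4]); m=l==k; print(s[k])
print(rect(m,"wrist",80,c), rect(m,"wrist",30,c))
r=bot.outline_of("scraper_center","wrist")[1]["mask"]; b=r&~m; print(rect(b,"wrist",30,c))
```

```text
[[435.67 373.97  30.  ]
 [442.46 398.14  30.  ]
 [548.35 363.56  30.  ]
 [541.59 341.09  30.  ]] [492.02 369.19  30.  ]
[ 257  161   35   62 1227]
((488.26690673828125, 369.6070861816406), (21.771162033081055, 63.2025146484375), 72.241943359375) ((500.81744384765625, 368.8344421386719), (25.35184669494629, 73.59746551513672), 72.24195098876953)
((491.154541015625, 370.7181091308594), (28.472610473632812, 113.17526245117188), 72.52977752685547)
```

```bash
python3 -m jog '[[0,0,0,0,0,0.14],[0,0,0,0,0,0.14],[0,0,0,0,0,0.03],[3,-6,40,0,0,0],[0,0,40,0,0,0],[0,0,40,0,0,0],[0,0,40,0,0,0],[0,0,20,0,0,0],[0,0,8,0,0,0],[0,0,0,0,0,0],[0,0,0,0,0,0]]' 100
python3 -m jog '[[0,0,0,0,0,0],[0,0,0,0,0,0],[0,0,0,0,0,0],[0,0,0,0,0,0],[0,0,0,0,0,0],[0,0,0,0,0,0],[0,0,0,0,0,0],[0,0,0,0,0,0],[0,0,0,0,0,0],[0,0,0,0,0,0]]' 0
```

```text
time: 3.25
tool_pos: [492.1, 371.0, 40.1]
tcp_rot: [3.14, 0.002, 2.832]
contact_force: [0.1, -0.5, 0.2]
grip_width: 91.7
finger_force: 0.0
time: 4.25
tool_pos: [491.2, 370.4, 38.7]
tcp_rot: [-3.142, -0.0, 2.833]
contact_force: [-0.5, -0.5, -1.4]
grip_width: 21.7
finger_force: 30.0
```

```bash
python3 -m jog '[[0,0,-15,0,0,0],[0,0,-40,0,0,0],[0,0,-45,0,0,0],[0,0,-45,0,0,0],[0,0,-40,0,0,0]]'
python3 -m jog '[[-12,-19,-10,0,0,0],[-23,-39,-7,0,0,0],[-23,-39,-7,0,0,0],[-23,-39,-7,0,0,0],[-23,-39,-7,0,0,0],[-23,-39,-7,0,0,0],[-23,-39,-7,0,0,0],[-23,-39,-7,0,0,0],[-23,-39,-7,0,0,0],[-23,-39,-7,0,0,0],[-23,-39,-7,0,0,0],[-12,-19,0,0,0,0]]'
python3 -m jog '[[0,0,0,0,0,-0.1],[0,0,0,0,0,0],[0,0,0,0,0,0],[0,0,0,0,0,0]]'
python3 - <<'E'
from h import *
np.set_printoptions(precision=2,suppress=True)
o=bot.get_obs(); c=cam("wrist",o); i=bot.capture("wrist"); cv2.imwrite("pics/w2.png",i[:,:,::-1])
print(o["tool_pos"],o["tcp_rot"],o["joint_positions"],o["contact_force"],o["grip_width"])
for t in "rig","tray": 
  for r in bot.outline_of(t,"wrist"): print(t,r["p"],r["pixel"],rect(r["mask"],"wrist",80 if t=="rig" else 45,c))
E
```

```text
time: 4.75
tool_pos: [490.9, 370.3, 225.4]
tcp_rot: [-3.141, -0.0, 2.833]
contact_force: [1.2, 0.7, -3.8]
grip_width: 21.9
finger_force: 30.0
time: 5.95
tool_pos: [603.3, -118.5, 303.6]
tcp_rot: [-3.14, 0.0, 2.83]
contact_force: [0.2, 0.5, -3.5]
grip_width: 21.6
finger_force: 30.0
time: 6.35
tool_pos: [603.0, -113.8, 303.5]
tcp_rot: [3.141, -0.001, 2.932]
contact_force: [-0.1, 0.0, -3.5]
grip_width: 21.6
finger_force: 30.0
[ 602.96 -113.77  303.54] [ 3.14 -0.    2.93] [-0.31  0.47  1.11  0.    1.56 -1.67] [-0.11  0.   -3.48] 21.606467830867913
rig 0.59 [278.5, 79.2] ((481.4981994628906, -86.86660766601562), (60.88945388793945, 22.49332046508789), 77.93196868896484)
rig 0.18 [57.0, 236.5] ((615.6093139648438, -426.72808837890625), (65.84901428222656, 130.54417419433594), 15.162188529968262)
tray 0.69 [149.8, 150.0] ((533.2255249023438, -270.15838623046875), (123.25970458984375, 168.46636962890625), 77.63481140136719)
tray 0.29 [310.8, 124.8] ((540.3102416992188, -65.24443054199219), (19.399717330932617, 29.89112091064453), 1.7938976287841797)
tray 0.23 [16.7, 125.7] ((488.0343322753906, -444.0335693359375), (172.00181579589844, 30.634370803833008), 1.4406496286392212)
```

View pics/w2.png

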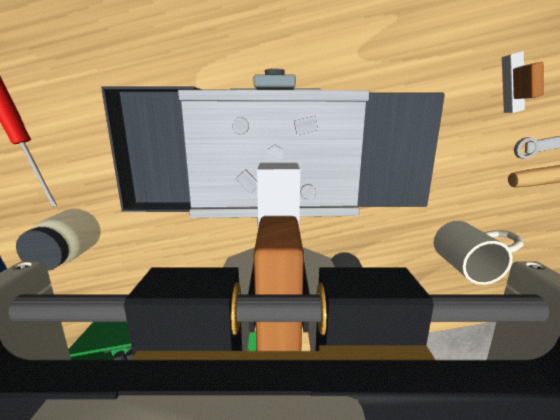

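The picture shows all five chips on the plate at (241,126), (306,125), (275,150), (247,180), (308,190). The tray is on the left (150,150), the tin on the right, and the scraper is held well aligned with the plate.

Run:
```python
from h import *
np.set_printoptions(precision=1,suppress=True)
c=cam("wrist")
P=on_z("wrist",[[180,92],[367,92],[358,212],[191,212]],92,c); print(P[:,:2],P.mean(0))
for a,b in((0,1),(1,2),(2,3),(3,0)): d=P[b]-P[a]; print(np.linalg.norm(d),np.arctan2(d[1],d[0]))
P=on_z("wrist",[[188,101],[362,101],[355,208],[194,208]],80,c); print("channel corners",P[:,:2],P.mean(0))
th=-0.212; ey=np.array([-np.sin(th),np.cos(th)])
print("mid from tray",np.array([533.2,-270.2])+164*ey)
ch=on_z("wrist",[(241,126),(306,125),(275,150),(247,180),(308,190)],86,c)[:,:2]
mid=P.mean(0)[:2]; print("chips y,x rel mid",(ch-mid)@ey,(ch-mid)@[np.cos(th),np.sin(th)])
# scraper block in hand: end corners of block top at tcp z + (34.7-26)
o=bot.get_obs(); print(on_z("wrist",[[258,165],[300,165]],o["tool_pos"][2]-34.7+26,c), o["tool_pos"])
```

```text
[[ 472.9 -202.3]
 [ 517.4    6.8]
 [ 658.6  -21.9]
 [ 613.8 -232.4]] [ 565.7 -112.4   92. ]
213.7292225747541 1.3611071682025842
144.11716443896356 -0.20025792068869933
215.30555828485657 -1.7807738877973782
144.04882402533696 2.9303960635722586
channel corners [[ 482.9 -199.4]
 [ 526.     3.2]
 [ 656.7  -22.6]
 [ 612.3 -231.3]] [ 569.5 -112.5   80. ]
mid from tray [ 567.7 -109.9]
chips y,x rel mid [-40.4  37.6   0.4 -35.1  42.6] [-38.1 -39.4  -9.8  27.7  40.6]
[[ 544.3 -114.2  295.1]
 [ 549.1  -91.5  295.1]] [ 603.1 -113.9  303.8]
```

Run:
```python
from h import *
np.set_printoptions(precision=2,suppress=True)
c=cam("wrist"); o=bot.get_obs(); print(o["tool_pos"],o["time"])
g=cv2.cvtColor(cv2.imread("pics/w2.png"),cv2.COLOR_BGR2GRAY).astype(float)
for col in(200,230,320,345): print(col,"top",g[86:108,col-3:col+4].mean(1).astype(int),"bot",g[200:222,col-3:col+4].mean(1).astype(int))
```

```text
[ 603.09 -113.85  303.81] 6.5
200 top [202 192 152 113 170 196 202 201 199 194 193 196 195 176 134 181 203 205
 205 204 207 203] bot [203 204 206 205 203 203 201 140 104 151 189 200 202 202 197 197 196 178
 174 178 186 190]
230 top [191 189 166 151 180 200 204 202 199 194 195 199 199 180 136 161 198 209
 209 208 211 208] bot [200 203 205 202 200 198 176 116 101 173 199 205 203 198 197 198 197 173
 183 190 191 192]
320 top [187 181 161 163 184 198 202 201 198 198 197 198 197 184 160 171 197 203
 201 206 207 209] bot [203 205 202 198 197 184 124 104 173 199 205 201 199 198 200 193 162 177
 186 187 189 192]
345 top [187 187 187 186 186 197 202 201 201 199 197 196 196 187 161 147 188 199
 199 202 204 204] bot [204 205 202 200 198 163 112 115 178 201 204 202 199 197 195 187 190 194
 193 188 180 175]
```

```bash
python3 -m jog '[[8.4,-23.3,20,0,0,0],[8.4,-23.3,20,0,0,0],[8.4,-23.3,20,0,0,0],[8.3,-23.1,20,0,0,0],[0,0,35,0,0,0],[0,0,30,0,0,0],[0,0,18,0,0,0],[0,0,8,0,0,0],[0,0,4,0,0,0],[0,0,0,0,0,0],[0,0,0,0,0,0]]'
python3 - <<'E'
from h import *
bot.capture("side"); i=bot.capture("wrist"); s=bot.capture("side")
cv2.imwrite("pics/m3.png",np.hstack([cv2.resize(i[60:300,120:440],(400,300)),cv2.resize(s[170:320,220:420],(400,300))])[:,:,::-1])
E
```

```text
time: 7.6
tool_pos: [551.8, -198.7, 129.9]
tcp_rot: [-3.141, 0.002, 2.933]
contact_force: [0.3, 0.3, -3.4]
grip_width: 21.9
finger_force: 30.0
```

View pics/m3.png

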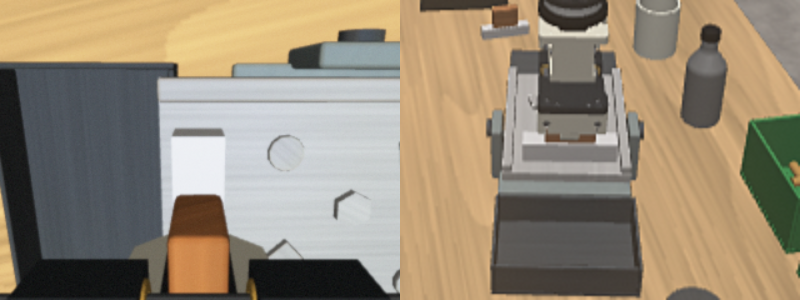

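The scraper hovers inside the channel at the tray end, centred between the rims (block 522–617 in the right half) and clear of the chips. Feeling down now.

```bash
python3 -m jog '[[0,0,2,0,0,0],[0,0,2,0,0,0],[0,0,1,0,0,0],[0,0,0,0,0,0],[0,0,0,0,0,0]]' | egrep 'pos|force'
python3 -m jog '[[0,0,1,0,0,0],[0,0,0,0,0,0],[0,0,0,0,0,0]]'| egrep 'pos|force'
```

```text
tool_pos: [551.1, -198.6, 123.6]
contact_force: [0.2, -0.4, -3.1]
finger_force: 30.0
tool_pos: [551.1, -198.5, 122.7]
contact_force: [0.8, -0.7, -3.4]
finger_force: 30.0
```

```bash
python3 -m jog '[[0,0,1,0,0,0],[0,0,0,0,0,0],[0,0,0,0,0,0]]'| egrep 'pos|contact'
```

```text
tool_pos: [551.1, -198.5, 121.7]
contact_force: [-0.5, 0.2, -4.0]
```

```bash
python3 -m jog '[[0,0,1,0,0,0],[0,0,0,0,0,0],[0,0,0,0,0,0]]'| egrep 'pos|contact'
```

```text
tool_pos: [551.1, -198.5, 120.7]
contact_force: [0.3, 1.3, -2.8]
```

```bash
python3 -m jog '[[0,0,0.7,0,0,0],[0,0,0,0,0,0],[0,0,0,0,0,0]]'| egrep 'pos|contact'
```

```text
tool_pos: [551.1, -198.5, 120.0]
contact_force: [0.3, -0.1, -3.6]
```

Run:
```python
from plant import bot
import numpy as np
for _ in range(4): bot.capture("side"); o=bot.get_obs(); print(np.round(o["contact_force"],2),np.round(o["moment"],2),np.round(o["tool_pos"],2))
```

```text
[ 0.05 -0.94 -3.43] [0.   0.07 0.  ] [ 551.08 -198.57  120.  ]
[-0.87 -0.5  -3.12] [ 0.03 -0.02  0.01] [ 551.1  -198.58  120.  ]
[ 0.27  0.29 -3.63] [ 0.01 -0.05 -0.01] [ 551.08 -198.56  120.  ]
[ 0.19  0.43 -3.14] [ 0.   -0.01  0.04] [ 551.1  -198.54  120.02]
```

```bash
python3 -m jog '[[0,0,1,0,0,0],[0,0,0,0,0,0],[0,0,0,0,0,0]]'| egrep 'pos|contact'
```

```text
tool_pos: [551.1, -198.5, 119.0]
contact_force: [-0.0, -0.4, -3.9]
```

```bash
python3 -m jog '[[0,0,0.8,0,0,0],[0,0,0,0,0,0],[0,0,0,0,0,0]]'| egrep 'pos|contact'
```

```text
tool_pos: [551.2, -198.6, 118.5]
contact_force: [0.2, 0.3, -0.5]
```

```bash
python3 -m jog '[[0,0,-15,0,0,0],[0,0,-15,0,0,0],[0,30,0,0,0,0],[0,40,0,0,0,0],[0,40,0,0,0,0],[0,40,0,0,0,0],[0,26,0,0,0,0],[0,0,15,0,0,0],[0,0,12,0,0,0],[0,0,5,0,0,0],[0,0,0,0,0,0],[0,0,0,0,0,0]]'| egrep 'pos|contact|rot|time'
```

```text
time: 11.45
tool_pos: [587.7, -27.1, 116.4]
tcp_rot: [3.142, 0.0, 2.932]
contact_force: [0.5, -0.8, -3.0]
```

```bash
python3 -m jog '[[0,0,1,0,0,0],[0,0,0.5,0,0,0],[0,0,0,0,0,0],[0,0,0,0,0,0]]'| egrep 'pos|contact'
```

```text
tool_pos: [587.6, -26.4, 114.9]
contact_force: [-0.0, 0.6, -3.6]
```

```bash
python3 -m jog '[[0,0,1.2,0,0,0],[0,0,1,0,0,0],[0,0,0,0,0,0],[0,0,0,0,0,0]]'| egrep 'pos|contact'
```

```text
tool_pos: [587.5, -26.3, 112.4]
contact_force: [-0.5, -0.5, -3.0]
```

```bash
python3 -m jog '[[0,0,0.8,0,0,0],[0,0,0,0,0,0],[0,0,0,0,0,0]]'| egrep 'pos|contact'
```

```text
tool_pos: [587.6, -26.3, 111.8]
contact_force: [0.2, 0.1, -3.5]
```

```bash
python3 -m jog '[[0,0,0.8,0,0,0],[0,0,0,0,0,0],[0,0,0,0,0,0]]'| egrep 'pos|contact'
```

```text
tool_pos: [587.7, -26.4, 111.7]
contact_force: [-2.5, 0.4, 6.2]
```

```bash
python3 -m jog '[[0,0,0.7,0,0,0],[0,0,0,0,0,0],[0,0,0,0,0,0]]'| egrep 'pos|contact'
```

```text
tool_pos: [587.7, -26.4, 111.6]
contact_force: [-4.0, 1.5, 10.2]
```

```bash
python3 -m jog '[[0,0,-2.5,0,0,0],[0,0,0,0.039,0,0],[0,2,0,0,0,0],[0,0,0,0,0,0],[0,0,0,0,0,0],[0,0,0,0,0,0]]'| egrep 'pos|contact|rot'
```

```text
tool_pos: [587.9, -24.6, 112.4]
tcp_rot: [-3.103, -0.0, 2.933]
contact_force: [-0.1, 0.1, -3.8]
```

```bash
python3 -m jog '[[0,0,0.7,0,0,0],[0,0,0.6,0,0,0],[0,0,0,0,0,0],[0,0,0,0,0,0]]'| egrep 'pos|contact'
```

```text
tool_pos: [587.9, -24.5, 111.3]
contact_force: [0.1, 0.2, -3.4]
```

```bash
python3 -m jog '[[0,0,0.6,0,0,0],[0,0,0,0,0,0],[0,0,0,0,0,0]]'| egrep 'pos|contact'
```

```text
tool_pos: [588.0, -24.5, 111.2]
contact_force: [-2.7, 1.1, 2.4]
```

```bash
python3 -m jog '[[0,0,0.5,0,0,0],[0,0,0,0,0,0],[0,0,0,0,0,0]]'| egrep 'pos|contact'
```

```text
tool_pos: [588.0, -24.5, 111.2]
contact_force: [-3.8, 1.7, 5.7]
```

```bash
python3 -m jog '[[0,-3,0,0,0,0],[0,-6,0,0,0,0],[0,-6,0,0,0,0],[0,-6,0,0,0,0],[0,0,0,0,0,0]]'| egrep 'pos|contact|rot'
```

```text
tool_pos: [584.5, -45.3, 112.1]
tcp_rot: [-3.104, 0.003, 2.932]
contact_force: [0.4, 2.0, 5.9]
```

```bash
python3 -m jog '[[0,-6,0,0,0,0],[0,-7,0,0,0,0],[0,-7,0,0,0,0],[0,-7,0,0,0,0],[0,-7,0,0,0,0],[0,-6,0,0,0,0]]'| egrep 'pos|contact|rot'
```

```text
tool_pos: [576.3, -83.7, 113.6]
tcp_rot: [-3.104, 0.002, 2.932]
contact_force: [0.9, 5.2, 4.4]
```

```bash
python3 -m jog '[[0,-6,0,0,0,0],[0,-7,0,0,0,0],[0,-7,0,0,0,0],[0,-7,0,0,0,0],[0,-7,0,0,0,0],[0,-6,0,0,0,0]]'| egrep 'pos|contact|rot'
```

```text
tool_pos: [568.0, -122.8, 115.1]
tcp_rot: [-3.104, 0.002, 2.932]
contact_force: [1.2, 5.1, 5.7]
```

```bash
python3 -m jog '[[0,-6,0,0,0,0],[0,-7,0,0,0,0],[0,-7,0,0,0,0],[0,-7,0,0,0,0],[0,-7,0,0,0,0],[0,-6,0,0,0,0]]'| egrep 'pos|contact|rot'
```

```text
tool_pos: [559.6, -161.9, 116.7]
tcp_rot: [-3.104, 0.002, 2.932]
contact_force: [2.2, 5.8, 5.2]
```

```bash
python3 -m jog '[[0,-6,0,0,0,0],[0,-7,0,0,0,0],[0,-7,0,0,0,0],[0,-7,0,0,0,0],[0,-7,0,0,0,0],[0,-6,0,0,0,0],[0,0,0,0,0,0]]'| egrep 'pos|contact|rot'
```

```text
tool_pos: [551.1, -201.9, 118.2]
tcp_rot: [-3.103, 0.002, 2.932]
contact_force: [0.1, 2.4, 6.0]
```

```bash
python3 -m jog '[[0,-5,0,0,0,0],[0,-6,0,0,0,0],[0,-5,0,0,0,0],[0,0,0,0,0,0],[0,0,0,0,0,0]]'| egrep 'pos|contact|rot|time'
python3 - <<'E'
from h import *
i=bot.capture("wrist"); s=bot.capture("side")
cv2.imwrite("pics/m4.png",np.hstack([cv2.resize(i[60:300,120:440],(400,300)),cv2.resize(s[170:320,220:420],(400,300))])[:,:,::-1])
E
```

```text
time: 18.25
tool_pos: [547.8, -217.4, 118.9]
tcp_rot: [-3.102, 0.002, 2.933]
contact_force: [0.2, 1.9, 6.3]
```

View pics/m4.png

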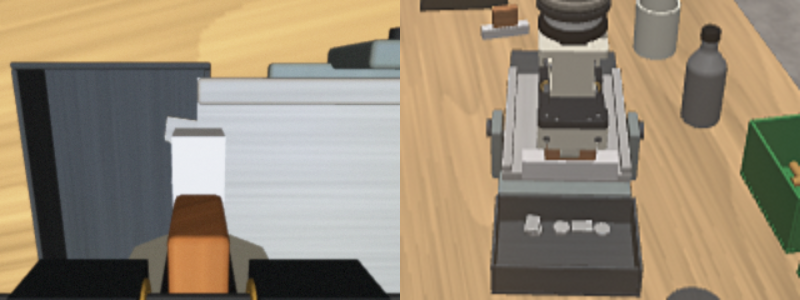

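The side view shows chips in the tray at (533,225), (562,227), (583,226), (602,229). A fifth may be in that first cluster, and the wrist view has something just off the plate end at (180,128). Lifting to look.

```bash
python3 -m jog '[[0,0,-10,0,0,0],[0,0,-30,0,0,0],[0,20,-40,0,0,0],[0,40,-40,0,0,0],[0,40,-30,0,0,0],[0,0,0,-0.039,0,0],[0,0,0,0,0,0],[0,0,0,0,0,0]]'| egrep 'pos|contact|rot|time'
python3 - <<'E'
from h import *
i=bot.capture("wrist"); s=bot.capture("side")
cv2.imwrite("pics/m5.png",np.hstack([cv2.resize(i[60:300,70:390],(400,300)),cv2.resize(s[250:325,255:355],(400,300),interpolation=cv2.INTER_CUBIC)])[:,:,::-1])
E
```

```text
time: 19.15
tool_pos: [567.4, -119.0, 258.6]
tcp_rot: [-3.141, -0.002, 2.932]
contact_force: [0.5, 0.0, -3.6]
```

View pics/m5.png

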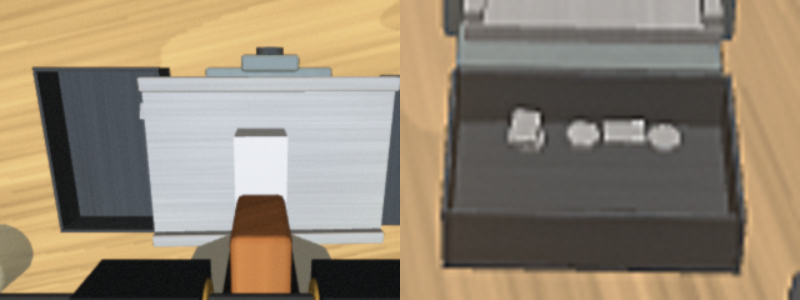

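Run:
```python
from h import *
np.set_printoptions(precision=1,suppress=True)
p=tri((286.3,282),"side",(184,146),"wrist"); print(p)
tray=np.array([569-164*.2104,-112-164*.9776]); ey=np.array([.2104,.9776]); ex=np.array([.9776,-.2104])
px=[(255+(x-400)/4,250+y/4) for x,y in((525,117),(528,141),(583,134),(624,131),(664,137))]
q=on_z("side",px,7)[:,:2]-tray; print(np.c_[q@ex,q@ey])
for k in range(5): print(k,[(round(d["p"],2),np.round(d["pixel"]).tolist()) for d in bot.outline_of(f"chip{k}_center","side")][:6])
```

```text
[ 500.5 -230.1   21.2]
[[-38.4  59.5]
 [-36.2  38.4]
 [ -2.6  45.4]
 [ 22.6  48.7]
 [ 47.   44.1]]
0 []
1 [(0.5, [312.0, 279.0])]
2 [(0.62, [366.0, 339.0]), (0.52, [299.0, 282.0]), (0.24, [251.0, 165.0])]
3 []
4 [(0.63, [322.0, 285.0])]
```

```bash
python3 -m jog '[[0,-30,0,0,0,0],[0,-45,0,0,0,0],[0,-45,0,0,0,0],[0,-45,0,0,0,0],[0,-30,0,0,0,0],[0,0,0,0,0,0],[0,0,0,0,0,0]]'| egrep 'pos|contact|time'
python3 - <<'E'
from h import *
i=bot.capture("wrist")
cv2.imwrite("pics/w6.png",cv2.resize(i[60:260,200:460],(780,600),interpolation=cv2.INTER_CUBIC)[:,:,::-1])
E
```

```text
time: 20.2
tool_pos: [527.3, -309.7, 259.0]
contact_force: [-0.8, 1.3, -4.2]
```

View pics/w6.png

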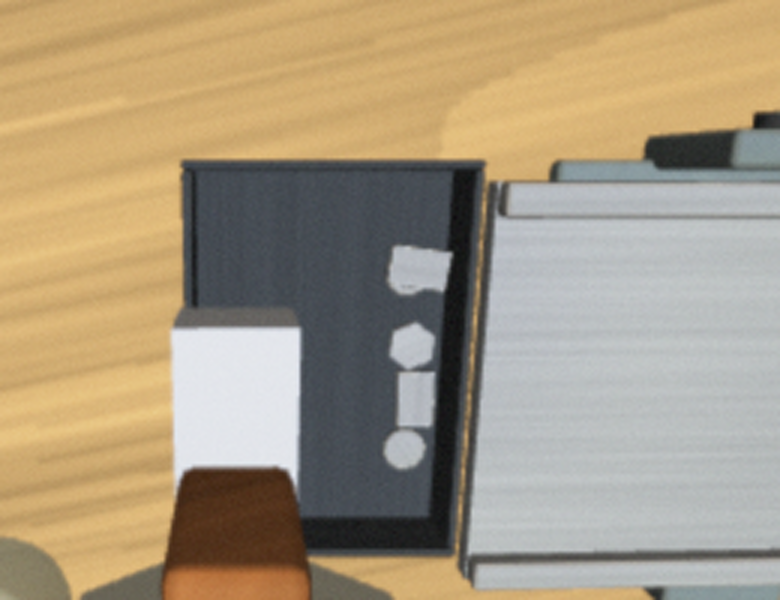

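The tray view shows a bar lying on a round slug at (418,270), the hex at (411,345), a bar at (416,400) and a slug at (404,448). That's all five, and the plate is bare, so I'll take the scraper back to the pad.

```bash
python3 -m jog '[[5,20,0,0,0,0],[11,42,0,0,0,0],[11,42,0,0,0,0],[11,42,0,0,0,0],[11,42,0,0,0,0],[11,42,0,0,0,0],[11,42,0,0,0,0],[11,42,0,0,0,0],[11,42,0,0,0,0]]'| egrep 'pos|contact|time'
python3 -m jog '[[11,42,0,0,0,0],[11,42,0,0,0,0],[11,42,0,0,0,0],[11,42,0,0,0,0],[11,42,0,0,0,0],[11,42,0,0,0,0],[11,42,0,0,0,0],[5,20,0,0,0,0],[0,0,0,0,0,0],[0,0,0,0,0,0]]'| egrep 'pos|contact|rot|time'
```

```text
time: 21.15
tool_pos: [509.6, 61.6, 259.9]
contact_force: [1.2, 0.6, -4.0]
time: 22.15
tool_pos: [494.2, 383.4, 259.3]
tcp_rot: [-3.141, -0.0, 2.935]
contact_force: [0.0, -0.3, -3.4]
```

```bash
python3 -m jog '[[-6.4,-7.2,25,0,0,0],[0,0,45,0,0,0],[0,0,45,0,0,0],[0,0,45,0,0,0],[0,0,30,0,0,0],[0,0,15,0,0,0],[0,0,8,0,0,0],[0,0,2,0,0,0],[0,0,0,0,0,0],[0,0,0,0,0,0]]'| egrep 'pos|contact|rot|time'
```

```text
time: 23.15
tool_pos: [500.9, 374.6, 46.0]
tcp_rot: [3.14, 0.002, 2.933]
contact_force: [0.4, 0.4, -2.5]
```

```bash
python3 -m jog '[[0,0,2,0,0,0],[0,0,1.5,0,0,0],[0,0,1,0,0,0],[0,0,0,0,0,0],[0,0,0,0,0,0]]'| egrep 'pos|contact|rot|time'
```

```text
time: 23.65
tool_pos: [500.1, 374.3, 39.9]
tcp_rot: [3.142, -0.0, 2.933]
contact_force: [0.1, -0.7, -3.3]
```

```bash
python3 -m jog '[[0,0,1,0,0,0],[0,0,0.5,0,0,0],[0,0,0,0,0,0],[0,0,0,0,0,0]]'| egrep 'pos|contact|rot|time'
```

```text
time: 24.05
tool_pos: [500.2, 374.3, 38.7]
tcp_rot: [3.141, 0.0, 2.933]
contact_force: [0.1, 0.1, -1.3]
```

Contact on the pad; releasing and lifting.

```bash
python3 -m jog '[[0,0,0,0,0,0],[0,0,0,0,0,0],[0,0,0,0,0,0],[0,0,0,0,0,0],[0,0,0,0,0,0],[0,0,0,0,0,0],[0,0,0,0,0,0],[0,0,0,0,0,0]]' 100 | egrep 'pos|contact|width'
python3 -m jog '[[0,0,-10,0,0,0],[0,0,-40,0,0,0],[0,0,-45,0,0,0],[0,0,-45,0,0,0],[0,0,-45,0,0,0],[0,0,0,0,0,0],[0,0,0,0,0,0],[0,0,0,0,0,0]]' | egrep 'pos|contact|width|time'
python3 - <<'E'
from h import *
i=bot.capture("wrist"); s=bot.capture("side")
cv2.imwrite("pics/m7.png",np.hstack([cv2.resize(i[60:300,120:440],(400,300)),cv2.resize(s[110:320,180:460],(400,300))])[:,:,::-1])
for r in bot.outline_of("pad_top","wrist")[:2]: print(rect(r["mask"],"wrist",4))
for r in bot.outline_of("scraper_center","wrist")[:3]: print(r["p"],rect(r["mask"],"wrist",30))
E
```

```text
tool_pos: [500.1, 374.3, 38.4]
contact_force: [-0.2, -0.1, 0.6]
grip_width: 81.2
time: 25.65
tool_pos: [499.5, 373.9, 222.6]
contact_force: [-0.3, -0.6, -0.1]
grip_width: 91.6
((497.83056640625, 373.92486572265625), (109.42730712890625, 148.88116455078125), 83.13700103759766)
0.94 ((527.1714477539062, 231.3518524169922), (50.367431640625, 37.28430938720703), 3.6757209300994873)
0.81 ((500.2171936035156, 373.4656982421875), (24.510921478271484, 113.67845153808594), 77.42799377441406)
0.58 ((315.36151123046875, 419.98724365234375), (150.52072143554688, 6.880056381225586), 77.9520034790039)
```

View pics/m7.png

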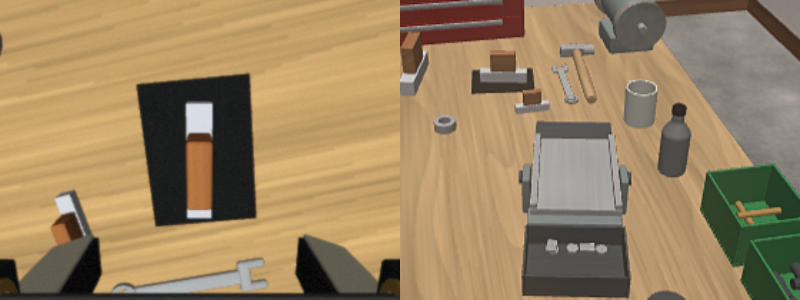

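The scraper stands upright in the middle of its pad at (198,160), the plate is bare, the chips are in the tray at (575,247), and the other things are where they were.

```bash
python3 -c "
from plant import bot
print(bot.close_job())"
```

```text
the job is handed in; nothing more can be done
None
```

The job is handed in: all five chips are in the tray, the middle-sized scraper stands upright within about 3 mm of the pad's middle and released, and no other item was touched; the verdict was not shown to me.

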